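# Shift the kitchen drive from fast to middle gear with the power isolated

## Robot

A 6-joint arm with a two-finger parallel gripper is mounted at the origin on a cart in front of the work surface, level with it; the furniture and walls round the work are solid. World frame = base frame: x ahead of the robot, y to its left, z up, the work surface at z = 0. Lengths are in m, angles in degrees, forces in N, time in s.
With the tool pointing down it reaches from about 0.4 to 0.825 m from the base axis. Payload 7 kg.
Tool frame: the origin (TCP) lies on the centre line of the jaws, within the pads' length; the fingertips stand 22 mm ahead of it and the grasp point (between the pads) lies 3 mm ahead of it (ctrl.finger_overhang is the distance from the TCP to the fingertips, in m); z points along the fingers, y is the line along which they close (so a half turn about z gives the same grasp; the last joint's range is limited). The gripper opens to 88 mm and grips with 3 to 60 N. Pads are 19 mm wide; open, the fingers measure 130 mm over their backs; the gripper's body (78 mm by 193 mm) begins 47 mm behind the grasp point.
Start: joints at [16.507, 20.546, 0.682, 0, -70.136, -16.507], TCP at [0.675, -0, 0.249] pointing down, gripper open.
Joint ranges: [-176.03, 176.03], [-82.01, 121.73], [-58.28, 71.71], [-173.87, 95.51], [-174.79, -0.11], [-173.66, 173.66]. Speed limits (degrees/s): [136.94, 136.94, 172.46, 180, 180, 180].

## Interface

Orientations are given as [roll, pitch, yaw] about the fixed x, y, z axes, in that order (R = Rz(yaw) Ry(pitch) Rx(roll)).
In Python, from plant import ctrl gives the robot as it stands. The module is installed in compiled form; this text tells all that it offers.
- The arm moves only by the shell command python3 -m creep 'ROWS'. ROWS is JSON, a list of rows, each an object with "grip": the closure, from 0 (fully open) to 1 (shut); "delta_pos": the shift along the tool's x, y, z scaled (see below), a list of three; "rotation": the turn, a rotation vector about the tool's x, y, z scaled (see below), a list of three. A call has 1 to 5 rows; each row is the pose to reach, as a shift and turn from the pose commanded when the call began, along the tool's axes at that moment; what a row does not reach only later rows make up. The controller multiplies each number of a shift by 10 cm and each number of a turn by pi/2 rad. A row lasts 1/10 s, in which the tool goes at most 50 mm and 8.59 degrees, less where a joint would pass 70% of its speed; a pose out of reach is approached as far as the arm can. A call with a number of a shift or a turn outside -1 to 1 is refused whole. A call with a gripper value outside its range is refused whole. The fingers move at their own pace and stop on an object; the grip force is fixed at half the most. Time passes only in rows, so rows that repeat a pose let the fingers close. It gives the time, the measured TCP pose, the force, the opening and the grip force at its end, in the units of the state.
- ctrl.get_obs(): the state, without advancing time (a new reading comes with each control period).
- ctrl.snapshot(name): name is "scene" or "side" or "wrist"; returns a dict with "color" (400x640x3 uint8, red, green, blue), "intrinsics" (3x3 intrinsics, pixels), "distortion" ([k1, k2, p1, p2, k3] as OpenCV has them; the pictures are not rectified), "R" (3x3) and "t" (3): a world point X has camera coordinates R X + t. Camera axes: x right, y down, z forward; pixel columns grow to the right and rows downward; lengths in m; the calibration is good to about 2 mm. A picture is of the moment at which its call begins. There is no depth.
- ctrl.close_job(): hands the job in; it is judged then, once.
The state is a dict: "clock": time; "joint_pos": joint angles; "qvel": joint speeds; "tau": joint torques, N m; "tool_pos": TCP position; "orientation": TCP orientation; "force": force on the tool from outside, world axes, zero at the start; "moment": the same for the moment, N m; "opening": finger opening in m; "gripper_force": force on a finger pad.
Only numpy, scipy, OpenCV 4.12 (cv2) and the standard library are available. Lean on these libraries where they do the work, as an engineer would, in place of code of your own. Each camera call takes 0.05 s, during which the arm holds its last target. There are 200 camera calls.

## Task

The bench drive that turns the cheese shredder was left switched on in fast gear. Turn its rotary isolator off, only then shift the gear lever from fast into the middle notch so that it stands upright, and turn the isolator fully back on; the gears must never be shifted while the isolator is on. Leave the salt jar and the card reader where they are.

Things in the scene. Friction and masses are not known exactly. Their poses are not given: they have to be found in the camera images.
- drive: bolted-down drive: grey casing, 200 mm deep (x), 220 wide (y), flat steel deck 150 mm up. A shredder with an upright feed chute (top 265 mm up) juts out to the right over a steel pan, 115 to 274 mm right of the origin. Origin: centre of the underside; x to its back, y to its left. On the deck, 35 mm in front of its centre: isolator on the left, gear lever on the right
- isolator_grip (a point): point on the isolator's upright axis, 190 mm above the counter, where its black bar handle is gripped. The bar is 66 mm long, centred on the axis (with a narrower nose to 45 mm from it), 13 mm thick, 26 mm high, from 172 to 198 mm above the counter; below it is a round boss 50 mm in diameter (top 167 mm up) on a black plate 72 mm square
- isolator_nose (a point): nose of the isolator's handle, the narrower end with a white line on top; 40 mm from the axis, 190 mm above the counter, turns with the handle
- isolator (a joint): angle of the isolator handle, rad. 0 = on: nose to the machine's back (+x, line mark). 1.571 = off: nose to its left (+y, ring mark). Anticlockwise from above turns it off; a stop at either end. An over-centre spring snaps it into the nearer detent (0.3 N m at most, at 0.33 rad from a detent)
- lever_hinge (a point): middle of the gear lever's hinge, 160 mm above the counter, 55 mm right of and 35 mm in front of the casing's centre; the hinge axis is the machine's y. Two half-disc cheeks of 50 mm radius stand about it, 37 mm wide in all, with three dark notch bars across their rims at the three gears
- lever_knob (a point): middle of the gear lever's round black knob, 95 mm from the hinge (255 mm above the counter when upright). The knob runs from 70 to 118 mm from the hinge and is 24 to 32 mm in diameter, 30 mm here; below it is an 11 mm steel rod
- gear_lever (a joint): angle of the gear lever, rad. 0 = fast, leaning 0.5 rad (29 degrees) to the machine's back; 0.5 = middle, upright; 1.0 = slow, leaning 0.5 rad to its front. A detent holds it in each of the three notches (about 0.45 N m to leave one)
- salt: loose salt jar with a black cap, 40 mm in diameter, 105 mm tall, standing to the left of the drive; origin at the centre of its underside
- reader: loose black card reader with keys, 123 x 66 x 20 mm, lying on the counter to the left; origin at the centre of its underside

How it is judged:
By the outcome, as a careful person would: the job done as asked, in the order asked, and still so for the second after the job is handed in, with the robot touching nothing.
It also fails if it takes over 61 s, if anything falls off the work surface, if the arm or the gripper's body presses on something with over 40 N, if the wrist force passes 120 N, or if a joint passes its speed limit or range.

## Working session

There is one attempt and no reset: what is moved stays moved. The work goes in short steps, Python scripts to look and compute and a shell command to move; the robot and the scene stay as the last step left them, time stands still between calls to the robot, and variables do not carry over. Pictures are saved under pics/ and viewed, at most 10 in all, crops included, and the job is handed in when it is done.

```bash
mkdir -p pics
cat > h.py <<'E'
import numpy as np, cv2
from plant import ctrl
from scipy.spatial.transform import Rotation as Ro
def snap(n):
    s=ctrl.snapshot(n); return s
def ray(s,u,v):
    p=cv2.undistortPoints(np.array([[[u,v]]],float),np.array(s["intrinsics"]),np.array(s["distortion"])).ravel()
    R=np.array(s["R"]);t=np.array(s["t"]); return -R.T@t, R.T@np.array([p[0],p[1],1])
def plane(s,u,v,z):
    o,d=ray(s,u,v); return o+d*(z-o[2])/d[2]
def proj(s,X):
    return cv2.projectPoints(np.array(X,float).reshape(-1,1,3),cv2.Rodrigues(np.array(s["R"]))[0],np.array(s["t"],float),np.array(s["intrinsics"]),np.array(s["distortion"]))[0].reshape(-1,2)
def state():
    o=ctrl.get_obs(); print({k:np.round(o[k],3).tolist() for k in("clock","tool_pos","orientation","force","opening","joint_pos")}); return o
E
python3 - <<'E'
from h import *
import pickle
state()
d={n:snap(n) for n in("scene","side","wrist")}
pickle.dump(d,open("s0.pkl","wb"))
for n in d:
    cv2.imwrite(f"pics/{n}0.png",d[n]["color"][:,:,::-1]); print(n,-np.array(d[n]["R"]).T@d[n]["t"])
E
```

```text
{'clock': 0.0, 'tool_pos': [0.675, 0.0, 0.248], 'orientation': [179.907, -0.007, -90.005], 'force': [0.914, -0.659, 0.124], 'opening': 0.087, 'joint_pos': [16.508, 20.591, 0.636, -0.021, -70.136, -16.506]}
scene [-0.01804652 -0.822227    1.09080982]
side [0.17115322 1.15989823 0.82734349]
wrist [ 0.67412461 -0.08399042  0.38319637]
```

View pics/scene0.png

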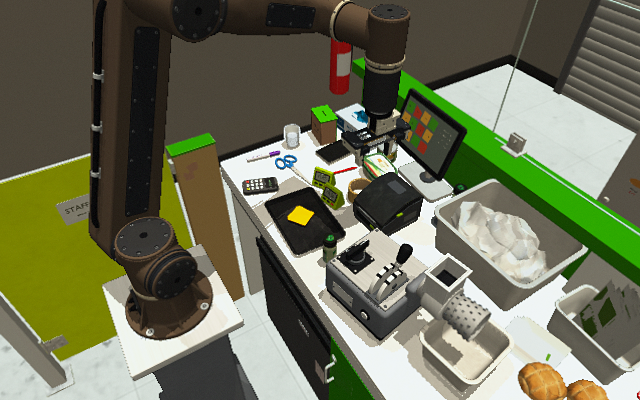

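View pics/side0.png

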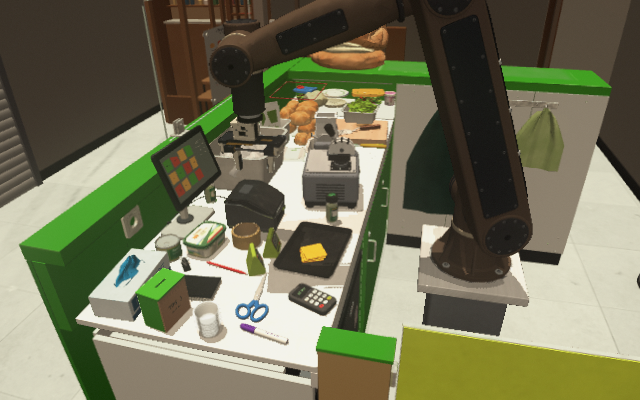

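View pics/wrist0.png

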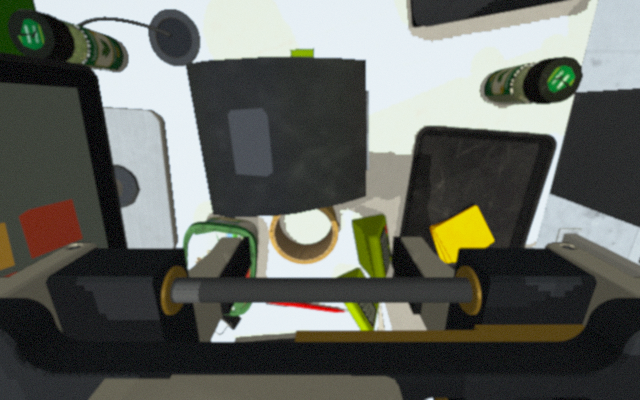

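The scene view shows the drive with the isolator near pixel (355,250) and the lever knob near (405,252). The salt jar is at (330,245) and the reader at (262,185). Next I'll enlarge the drive.

Run:
```python
from h import *
import pickle
d=pickle.load(open("s0.pkl","rb"))
a=cv2.resize(d["scene"]["color"][225:345,320:430,::-1],None,fx=5,fy=5,interpolation=cv2.INTER_CUBIC)
b=cv2.resize(d["side"]["color"][125:215,295:370,::-1],None,fx=3.3,fy=3.3,interpolation=cv2.INTER_CUBIC)
c=np.zeros((600,800,3),np.uint8); c[:600,:550]=a; c[:297,550:550+b.shape[1]]=b[:,:250]
cv2.imwrite("pics/crop0.png",c)
s=d["scene"]
for n,p,z in[("knob~",(405,252),.243),("iso",(355,250),.19),("cornerFL",(327,262),.15),("cornerFR",(381,308),.15)]: print(n,plane(s,*p,z))
```

```text
knob~ [ 0.51815252 -0.34133787  0.243     ]
iso [ 0.44668586 -0.2402732   0.19      ]
cornerFL [ 0.38224307 -0.20982514  0.15      ]
cornerFR [ 0.41946329 -0.39278071  0.15      ]
```

View pics/crop0.png

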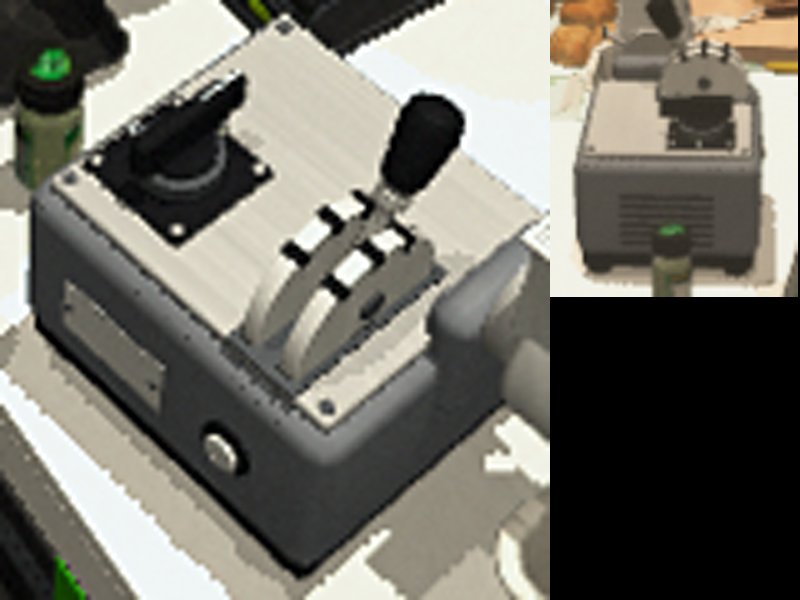

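The crop shows these features: deck screws at (285,27), (70,178) and (327,407), isolator plate screws at (95,160), (258,170) and (178,230), and the knob centre at (422,143). The nose points to the machine's back and the lever leans back.

Run:
```python
from h import *
import pickle
d=pickle.load(open("s0.pkl","rb")); s=d["scene"]
P=lambda u,v,z:plane(s,320+(u+.5)/5-.5,225+(v+.5)/5-.5,z)
BL,FL,FR=P(285,27,.151),P(70,178,.151),P(327,407,.151)
print(BL,FL,FR,"len",np.linalg.norm(BL-FL),np.linalg.norm(FL-FR))
yx=np.degrees(np.arctan2(*(BL-FL)[1::-1])); yy=np.degrees(np.arctan2(*(FL-FR)[1::-1]))-90
print("yaw",yx,yy); c=(BL+FR)/2
pa,pb,pc=P(95,160,.153),P(258,170,.153),P(178,230,.153)
print("plate mid",(pa+pb)/2,"edge yaw",np.degrees(np.arctan2(*(pb-pc)[1::-1])),np.linalg.norm(pb-pc),np.linalg.norm(pa-pc),"centre",c)
k=P(422,143,.2434);print("knob",k)
th=np.radians((yx+yy)/2);R=np.array([[np.cos(th),-np.sin(th)],[np.sin(th),np.cos(th)]])
for n,q in(("plate",(pa+pb)/2),("knob",k)): print(n,"in machine",R.T@(q-c)[:2])
```

```text
[ 0.5585807  -0.18726239  0.151     ] [ 0.39965646 -0.21439182  0.151     ] [ 0.43048721 -0.39376827  0.151     ] len 0.16122320023386824 0.182006726558555
yaw 9.687392723765424 9.752555217695289
plate mid [ 0.45097515 -0.23723559  0.153     ] edge yaw 10.07024018486551 0.05859222442023295 0.06088094655441623 centre [ 0.49453396 -0.29051533  0.151     ]
knob [ 0.51353246 -0.34320327  0.2434    ]
plate in machine [-0.03393812  0.05986906]
knob in machine [ 0.00983032 -0.05513916]
```

The measurements agree: yaw is 9.7° and the sizes match. The plan is:
1. Keep the fingers closed and the closing axis along machine x.
2. Push the isolator nose round to off.
3. Straddle the knob, drag it upright and centre it.
4. Push the nose back to on.

```bash
cat >> h.py <<'E'
A=np.array([.4505,-.2372]);H=np.array([.4693,-.3506]);TH=np.radians(9.7)
RM=np.array([[np.cos(TH),-np.sin(TH)],[np.sin(TH),np.cos(TH)]])
def togo(org,dx,dy,z):
    "tool-axis shift in command units to machine offset (dx,dy) from org, TCP height z; also where we are"
    o=ctrl.get_obs();p=np.array(o["tool_pos"]);T=Ro.from_euler("xyz",o["orientation"],degrees=True).as_matrix()
    w=np.r_[org+RM@[dx,dy],z]
    print("rel mm",np.round(1e3*RM.T@(p[:2]-org),1),"z",round(p[2],4),"rpy",np.round(o["orientation"],1),"F",np.round(o["force"],1),"t",round(o["clock"],2),"open",round(o["opening"],3),"-> shift",np.round(T.T@(w-p)/.1,3))
E
python3 -m creep '[{"grip":1,"delta_pos":[0.5,0.3,-0.4],"rotation":[0,0,-0.054]},{"grip":1,"delta_pos":[0.9,0.6,-0.7],"rotation":[0,0,-0.108]},{"grip":1,"delta_pos":[0.9,0.6,-0.7],"rotation":[0,0,-0.108]},{"grip":1,"delta_pos":[0.9,0.6,-0.7],"rotation":[0,0,-0.108]},{"grip":1,"delta_pos":[0.9,0.6,-0.7],"rotation":[0,0,-0.108]}]'
python3 -c "
from h import *
togo(A,.035,-.028,.32)"
```

```text
clock: 0.65
tool_pos: [0.6147, -0.0904, 0.3188]
orientation: [-179.9, 0.0, -80.4]
force: [-0.3, 0.4, -0.6]
opening: 0.0532
gripper_force: 0.0
rel mm [186.6 117.1] z 0.3188 rpy [-179.9    0.   -80.4] F [-0.3  0.4 -0.6] t 0.65 open 0.053 -> shift [ 1.454  1.513 -0.014]
```

```bash
python3 -m creep '[{"grip":1,"delta_pos":[0.3,0.3,0],"rotation":[0,0,0]},{"grip":1,"delta_pos":[0.6,0.6,0],"rotation":[0,0,0]},{"grip":1,"delta_pos":[0.8,0.9,0],"rotation":[0,0,0]},{"grip":1,"delta_pos":[0.8,0.9,0],"rotation":[0,0,0]}]'
python3 -m creep '[{"grip":1,"delta_pos":[0.3,0.3,0],"rotation":[0,0,0]},{"grip":1,"delta_pos":[0.65,0.61,0],"rotation":[0,0,0]},{"grip":1,"delta_pos":[0.65,0.61,0],"rotation":[0,0,0]},{"grip":1,"delta_pos":[0.65,0.61,0],"rotation":[0,0,0]},{"grip":1,"delta_pos":[0.65,0.61,0],"rotation":[0,0,0]}]' >/dev/null
python3 - <<'E'
from h import *
togo(A,.035,-.028,.198)
s=snap("wrist");I=s["color"].copy()
print(proj(s,[[*A,.198],[*(A+RM@[.04,0]),.198],[*H,.16]]))
cv2.imwrite("pics/w1.png",I[:,:,::-1])
E
```

```text
clock: 1.05
tool_pos: [0.5375, -0.1855, 0.3177]
orientation: [179.9, 0.0, -80.4]
force: [0.1, 0.4, 0.5]
opening: 0.0213
gripper_force: 0.0
rel mm [ 36.8 -27. ] z 0.3177 rpy [179.9   0.  -80.3] F [ 0.1 -0.4 -0.5] t 1.55 open 0.0 -> shift [0.011 0.017 1.197]
[[357.83373841 226.98154853]
 [316.8655696  226.97263791]
 [358.37006633 103.23484596]]
```

View pics/w1.png

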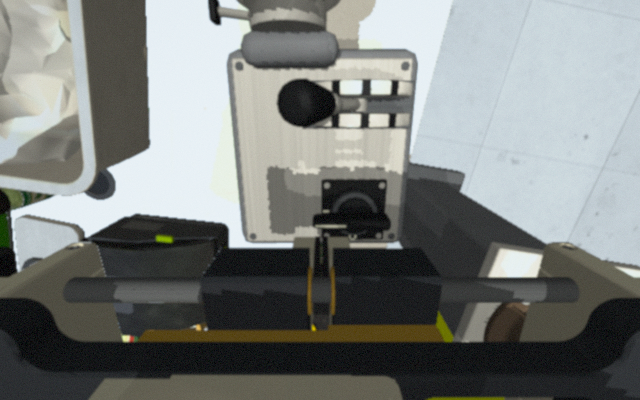

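The wrist view shows the bar centred near (355,222) with its nose at (315,222), against predictions of (358,227) and (317,227). The knob at (305,102) leans back, so the pose is good. Next I descend to the right of the nose.

```bash
python3 -m creep '[{"grip":1,"delta_pos":[0.01,0.02,0.4],"rotation":[0,0,0]},{"grip":1,"delta_pos":[0.01,0.02,0.8],"rotation":[0,0,0]},{"grip":1,"delta_pos":[0.01,0.02,0.8],"rotation":[0,0,0]},{"grip":1,"delta_pos":[0.01,0.02,0.8],"rotation":[0,0,0]}]' >/dev/null
python3 -m creep '[{"grip":1,"delta_pos":[0,0,0.2],"rotation":[0,0,0]},{"grip":1,"delta_pos":[0,0,0.4],"rotation":[0,0,0]},{"grip":1,"delta_pos":[0,0,0.4],"rotation":[0,0,0]},{"grip":1,"delta_pos":[0,0,0.4],"rotation":[0,0,0]}]' >/dev/null
python3 -c "
from h import *
togo(A,.033,.0,.198)"
```

```text
rel mm [ 35.2 -29.1] z 0.2007 rpy [-1.799e+02 -1.000e-01 -8.020e+01] F [ 0.5 -0.2 -0.3] t 2.4 open 0.001 -> shift [-0.291  0.022  0.026]
```

```bash
python3 -m creep '[{"grip":1,"delta_pos":[-0.13,-0.07,0.02],"rotation":[0,0,0]},{"grip":1,"delta_pos":[-0.24,-0.07,0.02],"rotation":[0,0,0]},{"grip":1,"delta_pos":[-0.34,-0.07,0.02],"rotation":[0,0,0]},{"grip":1,"delta_pos":[-0.43,-0.07,0.02],"rotation":[0,0,0]},{"grip":1,"delta_pos":[-0.51,-0.01,0.02],"rotation":[0,0,0]}]'
python3 -c "
from h import *
togo(A,.028,.026,.198)"
```

```text
clock: 2.9
tool_pos: [0.4822, -0.2085, 0.1979]
orientation: [-179.9, -0.0, -80.3]
force: [-0.8, 0.4, 0.4]
opening: 0.0005
gripper_force: 0.0
rel mm [36.1 22.9] z 0.1979 rpy [-179.9   -0.   -80.3] F [-0.8  0.4  0.4] t 2.9 open 0.0 -> shift [-0.031  0.081 -0.001]
```

```bash
python3 -m creep '[{"grip":1,"delta_pos":[-0.03,0.04,0],"rotation":[0,0,0]},{"grip":1,"delta_pos":[-0.03,0.08,0],"rotation":[0,0,0]},{"grip":1,"delta_pos":[-0.03,0.09,0],"rotation":[0,0,0]},{"grip":1,"delta_pos":[-0.03,0.09,0],"rotation":[0,0,0]}]'
python3 -m creep '[{"grip":1,"delta_pos":[0,-0.3,0],"rotation":[0,0,0]},{"grip":1,"delta_pos":[0,-0.3,-0.4],"rotation":[0,0,0]},{"grip":0.6,"delta_pos":[0.2,-0.3,-0.8],"rotation":[0,0,0]},{"grip":0.3,"delta_pos":[0.5,-0.3,-1],"rotation":[0,0,0]},{"grip":0.3,"delta_pos":[0.5,-0.3,-1],"rotation":[0,0,0]}]'
python3 - <<'E'
from h import *
togo(H,.0455,0,.33)
s=snap("wrist");q=snap("scene")
cv2.imwrite("pics/w2.png",np.vstack([s["color"][:200],cv2.resize(q["color"][225:325,320:480],(640,400),interpolation=cv2.INTER_CUBIC)])[:,:,::-1])
E
```

```text
clock: 3.3
tool_pos: [0.4717, -0.208, 0.1967]
orientation: [-180.0, -0.0, -80.3]
force: [0.4, -0.8, 0.6]
opening: 0.0003
gripper_force: 0.0
clock: 3.8
tool_pos: [0.5118, -0.255, 0.2998]
orientation: [-179.7, -0.2, -80.4]
force: [-0.3, -1.0, -1.1]
opening: 0.0192
gripper_force: 0.0
rel mm [58.  87.1] z 0.2998 rpy [-179.7   -0.2  -80.4] F [-0.3 -1.  -1.1] t 3.8 open 0.019 -> shift [ 0.872  0.122 -0.3  ]
```

View pics/w2.png

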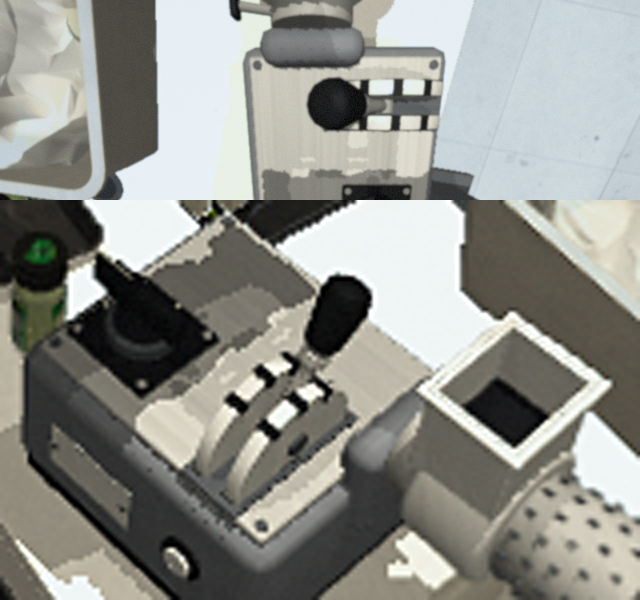

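The scene crop shows the isolator bar lying parallel to the plate's y-edge, from (100,260) to (180,325), with its nose to the left. It is off, and the lever is still in fast. Now I move over the knob with the jaws open.

```bash
python3 -m creep '[{"grip":0,"delta_pos":[0.3,0.06,-0.3],"rotation":[0,0,0]},{"grip":0,"delta_pos":[0.6,0.12,-0.3],"rotation":[0,0,0]},{"grip":0,"delta_pos":[0.87,0.12,-0.3],"rotation":[0,0,0]},{"grip":0,"delta_pos":[0.87,0.12,-0.3],"rotation":[0,0,0]},{"grip":0,"delta_pos":[0.87,0.12,-0.3],"rotation":[0,0,0]}]'
python3 -c "
from h import *
togo(H,.0455,0,.250)"
```

```text
clock: 4.4
tool_pos: [0.5122, -0.3396, 0.3248]
orientation: [179.9, 0.1, -80.3]
force: [-0.1, 0.2, -0.3]
opening: 0.0672
gripper_force: 0.0
rel mm [44.1  3.6] z 0.3248 rpy [ 1.799e+02  1.000e-01 -8.030e+01] F [-0.1  0.2 -0.3] t 4.4 open 0.067 -> shift [ 0.038 -0.016  0.748]
```

```bash
python3 -m creep '[{"grip":0,"delta_pos":[0.04,-0.01,0],"rotation":[0,0,0]},{"grip":0,"delta_pos":[0.04,-0.01,0.4],"rotation":[0,0,0]},{"grip":0,"delta_pos":[0.04,-0.01,0.74],"rotation":[0,0,0]},{"grip":0.4,"delta_pos":[0.04,-0.01,0.74],"rotation":[0,0,0]},{"grip":0.4,"delta_pos":[0.04,-0.01,0.74],"rotation":[0,0,0]}]'
python3 -c "
from h import *
togo(H,.0,0,.255)"
```

```text
clock: 4.9
tool_pos: [0.5146, -0.3434, 0.2533]
orientation: [179.9, -0.0, -80.2]
force: [0.1, -0.8, -0.4]
opening: 0.0767
gripper_force: 0.0
rel mm [45.8 -0.5] z 0.2533 rpy [179.9  -0.  -80.2] F [ 0.1 -0.8 -0.4] t 4.9 open 0.077 -> shift [-0.006  0.458 -0.017]
```

```bash
python3 -m creep '[{"grip":0.4,"delta_pos":[0,0.1,0],"rotation":[0,0,0]},{"grip":0.4,"delta_pos":[0,0.2,0],"rotation":[0,0,0]},{"grip":0.4,"delta_pos":[0,0.3,0],"rotation":[0,0,0]},{"grip":0.4,"delta_pos":[0,0.4,-0.02],"rotation":[0,0,0]},{"grip":0.4,"delta_pos":[0,0.46,-0.02],"rotation":[0,0,0]}]'
python3 -m creep '[{"grip":0.5,"delta_pos":[0,0,0],"rotation":[0,0,0]},{"grip":0.6,"delta_pos":[0,0,0],"rotation":[0,0,0]},{"grip":0.75,"delta_pos":[0,0,0],"rotation":[0,0,0]},{"grip":0.75,"delta_pos":[0,0,0],"rotation":[0,0,0]},{"grip":0.75,"delta_pos":[0,0,0],"rotation":[0,0,0]}]'
python3 -c "
from h import *
togo(H,.0,0,.255)"
```

```text
clock: 5.4
tool_pos: [0.4704, -0.3521, 0.2584]
orientation: [-179.6, -0.2, -80.2]
force: [1.8, -0.2, 0.6]
opening: 0.0529
gripper_force: 1.0
clock: 5.9
tool_pos: [0.4697, -0.3514, 0.2547]
orientation: [-180.0, -0.0, -80.3]
force: [2.4, 1.8, 2.0]
opening: 0.0297
gripper_force: 30.0
rel mm [ 0.3 -0.8] z 0.2547 rpy [-180.    -0.   -80.3] F [2.4 1.8 2. ] t 5.9 open 0.03 -> shift [-0.008  0.003 -0.003]
```

The knob is gripped at 30 mm and stands upright. Now I release, rise and look.

```bash
python3 -m creep '[{"grip":0.3,"delta_pos":[0,0,0],"rotation":[0,0,0]},{"grip":0.3,"delta_pos":[0,0,0],"rotation":[0,0,0]},{"grip":0.3,"delta_pos":[0,0,0],"rotation":[0,0,0]},{"grip":0.3,"delta_pos":[0,0,-0.5],"rotation":[0,0,0]},{"grip":0.3,"delta_pos":[0,0,-0.9],"rotation":[0,0,0]}]'
python3 -m creep '[{"grip":1,"delta_pos":[-0.5,0,0],"rotation":[0,0,0]},{"grip":1,"delta_pos":[-1,0.2,0],"rotation":[0,0,0]},{"grip":1,"delta_pos":[-1,0.4,0],"rotation":[0,0,0]},{"grip":1,"delta_pos":[-1,0.4,0],"rotation":[0,0,0]}]'
python3 - <<'E'
from h import *
togo(A,-.040,.036,.32)
s=snap("side");q=snap("scene")
print("knob",proj(q,[[*H,.255]]),proj(s,[[*H,.255]]))
cv2.imwrite("pics/w3.png",np.vstack([cv2.resize(s["color"][120:195,290:370],(320,300),interpolation=cv2.INTER_CUBIC),cv2.resize(q["color"][225:300,330:410],(320,300),interpolation=cv2.INTER_CUBIC)])[:,:,::-1])
E
```

```text
clock: 6.4
tool_pos: [0.4681, -0.3515, 0.3453]
orientation: [179.8, 0.0, -80.3]
force: [1.6, 0.5, 0.8]
opening: 0.0602
gripper_force: 0.0
clock: 6.8
tool_pos: [0.4104, -0.2586, 0.3454]
orientation: [-179.9, -0.0, -80.2]
force: [1.5, 0.0, 0.6]
opening: 0.0349
gripper_force: 0.0
rel mm [-43.1 -14.4] z 0.3454 rpy [-179.9   -0.   -80.2] F [1.5 0.  0.6] t 6.8 open 0.035 -> shift [-0.504 -0.032  0.254]
knob [[391.7183653  259.89258789]] [[341.66799709 127.20828594]]
```

View pics/w3.png

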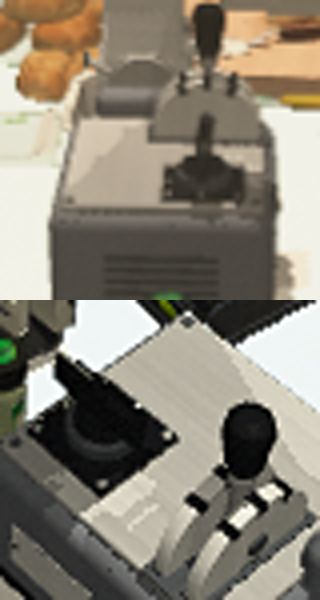

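The knob is upright at side pixel (341.5,127.5), against a prediction of (341.7,127), and the isolator is still off. Now I move to the front side of the nose and descend.

```bash
python3 -m creep '[{"grip":1,"delta_pos":[-0.3,0,0],"rotation":[0,0,0]},{"grip":1,"delta_pos":[-0.52,0,0],"rotation":[0,0,0]},{"grip":1,"delta_pos":[-0.52,0,0],"rotation":[0,0,0]},{"grip":1,"delta_pos":[-0.52,0,0.4],"rotation":[0,0,0]},{"grip":1,"delta_pos":[-0.52,0,0.7],"rotation":[0,0,0]}]'
python3 -c "
from h import *
togo(A,-.04,.038,.198)"
```

```text
clock: 7.4
tool_pos: [0.4043, -0.2086, 0.2731]
orientation: [180.0, 0.0, -80.3]
force: [-0.7, -0.3, -0.8]
opening: 0.0006
gripper_force: 0.0
rel mm [-40.7  35.9] z 0.2731 rpy [180.    0.  -80.3] F [-0.7 -0.3 -0.8] t 7.4 open 0.001 -> shift [-0.02  -0.007  0.751]
```

```bash
python3 -m creep '[{"grip":1,"delta_pos":[-0.02,0,0.3],"rotation":[0,0,0]},{"grip":1,"delta_pos":[-0.02,0,0.6],"rotation":[0,0,0]},{"grip":1,"delta_pos":[-0.02,0,0.75],"rotation":[0,0,0]},{"grip":1,"delta_pos":[-0.02,0,0.75],"rotation":[0,0,0]},{"grip":1,"delta_pos":[-0.02,0,0.75],"rotation":[0,0,0]}]'
python3 -c "
from h import *
togo(A,-.008,.038,.198)"
```

```text
clock: 7.9
tool_pos: [0.4041, -0.207, 0.1997]
orientation: [179.9, -0.0, -80.3]
force: [-0.3, -0.1, 0.7]
opening: 0.0003
gripper_force: 0.0
rel mm [-40.6  37.6] z 0.1997 rpy [179.9  -0.  -80.3] F [-0.3 -0.1  0.7] t 7.9 open 0.0 -> shift [-0.004 -0.327  0.016]
```

```bash
python3 -m creep '[{"grip":1,"delta_pos":[0,-0.15,0.02],"rotation":[0,0,0]},{"grip":1,"delta_pos":[0,-0.26,0.02],"rotation":[0,0,0]},{"grip":1,"delta_pos":[0,-0.33,0.02],"rotation":[0,0,0]},{"grip":1,"delta_pos":[0,-0.4,0.02],"rotation":[0,0,0]},{"grip":1,"delta_pos":[0.02,-0.46,0.02],"rotation":[0,0,0]}]'
python3 -m creep '[{"grip":1,"delta_pos":[0.06,-0.05,0],"rotation":[0,0,0]},{"grip":1,"delta_pos":[0.14,-0.07,0],"rotation":[0,0,0]},{"grip":1,"delta_pos":[0.19,-0.07,0],"rotation":[0,0,0]},{"grip":1,"delta_pos":[0.2,-0.07,0],"rotation":[0,0,0]},{"grip":1,"delta_pos":[0.2,-0.07,0],"rotation":[0,0,0]}]'
python3 -c "
from h import *
togo(A,.012,.016,.198)"
```

```text
clock: 8.4
tool_pos: [0.4482, -0.2006, 0.1975]
orientation: [179.8, 0.0, -80.3]
force: [-3.5, 1.0, -0.1]
opening: 0.0004
gripper_force: 1.7
clock: 8.9
tool_pos: [0.4607, -0.2189, 0.198]
orientation: [-179.9, 0.0, -80.3]
force: [1.9, 3.8, 1.4]
opening: 0.0004
gripper_force: 2.0
rel mm [13.1 16.3] z 0.198 rpy [-179.9    0.   -80.3] F [1.9 3.8 1.4] t 8.9 open 0.0 -> shift [0.003 0.011 0.   ]
```

There is light contact at the stop. I retreat to the left and up, then check.

```bash
python3 -m creep '[{"grip":1,"delta_pos":[-0.25,0,0],"rotation":[0,0,0]},{"grip":1,"delta_pos":[-0.3,0,-0.3],"rotation":[0,0,0]},{"grip":1,"delta_pos":[-0.5,0,-0.7],"rotation":[0,0,0]},{"grip":1,"delta_pos":[-0.9,0,-1],"rotation":[0,0,0]},{"grip":1,"delta_pos":[-0.9,0,-1],"rotation":[0,0,0]}]'
python3 -m creep '[{"grip":1,"delta_pos":[-0.4,-0.4,0],"rotation":[0,0,0]},{"grip":1,"delta_pos":[-0.8,-0.6,0],"rotation":[0,0,0]},{"grip":1,"delta_pos":[-0.8,-0.6,0],"rotation":[0,0,0]},{"grip":1,"delta_pos":[-0.8,-0.6,0],"rotation":[0,0,0]},{"grip":1,"delta_pos":[-0.8,-0.6,0],"rotation":[0,0,0]}]'
python3 - <<'E'
from h import *
state()
s=snap("wrist");q=snap("scene")
cv2.imwrite("pics/w4.png",np.vstack([s["color"][:200],cv2.resize(q["color"][150:350,230:480],(640,400),interpolation=cv2.INTER_CUBIC)])[:,:,::-1])
E
```

```text
clock: 9.4
tool_pos: [0.4462, -0.1284, 0.3027]
orientation: [-179.5, -0.1, -80.1]
force: [-0.0, 0.1, 0.6]
opening: 0.0005
gripper_force: 0.0
clock: 9.9
tool_pos: [0.4898, -0.0421, 0.2974]
orientation: [180.0, -0.0, -80.3]
force: [-0.1, 0.4, -0.7]
opening: 0.0003
gripper_force: 0.0
{'clock': 9.9, 'tool_pos': [0.49, -0.042, 0.297], 'orientation': [179.978, -0.007, -80.295], 'force': [-0.064, 0.419, -0.733], 'opening': 0.0, 'joint_pos': [18.06, 1.238, -17.227, 0.003, -71.557, -8.356]}
```

View pics/w4.png

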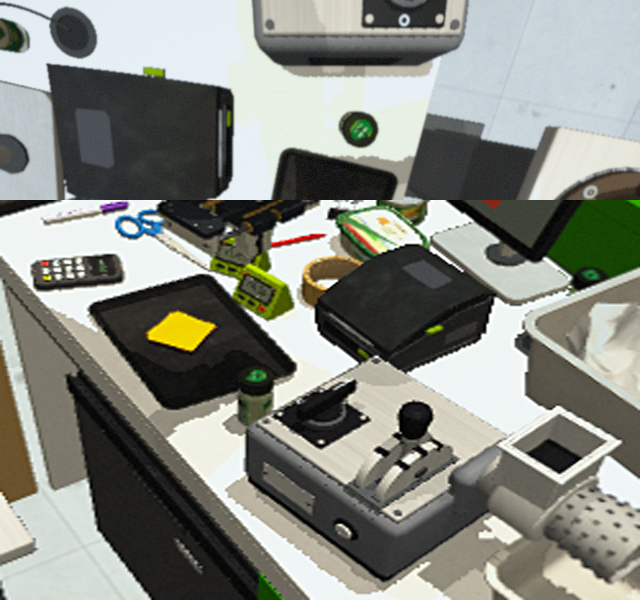

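The isolator bar is back on, running from (300,415) to (355,385) with its nose to the back. The lever is upright with its knob at (413,418), and the jar (255,395) and reader (78,270) have not moved. I'm handing it in.

```bash
python3 -c "
from plant import ctrl
print(ctrl.close_job())"
```

```text
the job is handed in; nothing more can be done
None
```

The job is handed in after about 10 s of robot time: I turned the isolator off, shifted the lever upright into the middle notch, then turned the isolator fully back on, and the salt jar and card reader were left untouched.

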